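# Hold the calibration key of a bench scale with its check weight on the pan

## Robot

A 7-joint arm with a two-finger parallel gripper is mounted at the origin on the work surface. World frame = base frame: x ahead of the robot, y to its left, z up, the work surface at z = 0. Lengths are in mm, angles in rad, forces in N, time in s.
With the tool pointing down it reaches from about 400 to 900 mm from the base axis. Payload 5.6 kg.
Tool frame: the origin (TCP) lies midway between the tips of the shut fingers; the grasp point (between the pads) lies 19 mm behind it; z points along the fingers, y is the line along which they close (so a half turn about z gives the same grasp; the last joint's range is limited). The gripper opens to 92 mm and grips with 3 to 60 N. Pads are 20 mm wide; open, the fingers measure 128 mm over their backs; the gripper's body (75 mm by 189 mm) begins 69 mm behind the grasp point.
Start: joints at [-1.326, 0.468, -0.012, 1.603, 0.006, 1.071, -0.056], TCP at [184.54, 623.261, 214.592] pointing down, gripper open.
Joint ranges: [-2.53, 2.53], [-0.31, 2.02], [-1.57, 1.55], [0.28, 2.44], [-1.29, 4.43], [0.15, 1.84], [-2.92, 2.92]. Speed limits (rad/s): [2.57, 2.57, 3.14, 3.14, 3.14, 3.14, 3.14].

## Interface

Orientations are given as a rotation vector (axis times angle).
In Python, from cell import robot, grip, kin, viewer gives the robot as it stands. Calls block until the motion is done:
- robot.movep(position, orientation): joint-space move of the TCP to a pose.
- robot.servo_line(position, feed=150, rotation=None): straight line of the TCP; rotation=None keeps the orientation; feed is the mean speed in mm/s.
- robot.goto_joints(angles): joint-space move.
- grip(opening, newtons=None): opening from 0.0 (shut) to 1.0 (fully open); newtons is the grip in N (None keeps the last); returns when the fingers have stopped.
- robot.hold(seconds).
- kin.ik(position, orientation): joint angles nearest the present ones, or None.
- robot.observe(): the state.
- viewer.read_camera(name): name is "scene" or "top" or "wrist"; returns the picture (420x560x3 uint8, red, green, blue); there is no depth.
- viewer.camera_info(name): a dict with "camera_matrix" (3x3 intrinsics, pixels), "R" (3x3) and "t" (3): a world point X has camera coordinates R X + t. Camera axes: x right, y down, z forward; pixel columns grow to the right and rows downward; lengths in mm; the calibration is good to about 2 mm. A picture is of the moment at which its call begins: read the wrist's pose just before it. camera_info takes no time and is no camera call; for the wrist camera it gives the pose at the moment of the call.
A pose or a line that the arm cannot do raises robot.IKError and nothing moves.
- robot.job_done(): hands the job in; it is judged then, once.
Trained networks look in the newest picture that a camera, given by its name, has taken for a name from the list of things; names that differ only in an ending like _2 or _b are one class to them, and where a whole thing is asked for, a point or a joint stands for the part that bears it (a point fixed in the world has none). Each returns a list of dicts, best first, with "confidence" (0 to 1); they miss things now and then, are a little off and sometimes report something else, mostly with a low value. They report only what shows in the picture. A call takes as long as a camera call.
- viewer.silhouettes(name, camera): "mask" (420x560 bool, what is visible of it).
- viewer.pinpoint(name, camera): "at" ([x, y, z] in mm, in the coordinates of the camera as it stood for that picture, good to about 4 mm: a listed point, or the origin of a listed thing).
The state is a dict: "t": time; "joints": joint angles; "joint_velocities": joint speeds; "joint_torque": joint torques, N m; "tcp_pos": TCP position; "tcp_rot": TCP orientation; "contact_force": force on the tool from outside, world axes, zero at the start; "wrist_torque": the same for the moment, N m; "grip_width": opening from 0.0 (shut) to 1.0 (fully open); "grip_force": force on a finger pad.
Only numpy, scipy, OpenCV 4.12 (cv2) and the standard library are available. Lean on these libraries where they do the work, as an engineer would, in place of code of your own. Each camera call takes 0.05 s, during which the arm holds its last target. There are 200 camera calls.

## Task

Calibrate the bench scale: take the 200 g check weight (the second largest) out of the wooden weight block by its knob, set it down gently, upright, in the middle of the steel pan and let go of it. Then press the orange calibration key all the way down with a fingertip and keep it down: the program finishes while still holding the key fully pressed, firmly but under 20 N. Leave the other two keys, the other weights and the things on the counter alone, and never lean on the pan.

Things in the scene. Friction and masses are not known exactly. Their poses are not given: they have to be found in the camera images.
- scale: Bench scale, fixed, white and grey plastic, 280 mm deep (its x), 220 mm wide (its y), origin on the counter under its centre. Pan at the back (+x); at the front (-x) a panel with display, sloping 0.17 rad down to -x, 37 mm high at the front edge (x = -140 mm), 53 mm at the pan. Its three keys stand in a row at x = -115 mm: y = +45 mm blue power, 0 white tare, -45 mm orange calibration key.
- pan_centre (a point): Middle of the top face of the steel pan, 78 mm above the counter, 45 mm from the scale's origin along its +x. The pan is flat, rimless, 170 mm (scale's x) by 200 mm (scale's y). Axes parallel to the scale's, z up. It sinks with the pan.
- pan (a joint): How far the pan has sunk on its load cell and overload spring, in m: 0 empty, about 0.0007 with the 200 g weight on it, stop at 0.006; about 2.5 N per mm. More than 0.0045 (about 11 N) overloads the scale.
- cal_key_top (a point): Middle of the top of the orange calibration key, a round cap 20 mm across standing 9 mm proud of the sloping panel. z points out of the panel along the key's stroke (0.17 rad from vertical, leaning to the scale's -x); x runs up the panel to the pan, y along the row of keys. It moves down with the key.
- cal_key (a joint): Travel of the orange calibration key into the panel, in m: 0 up, 0.006 fully down. Spring return: 2 N to start, 0.8 N more per mm, about 7 N fully down, where it stops hard, still 3 mm proud of the panel. Counts as fully pressed beyond 0.0045.
- tare_key (a joint): Travel of the white tare key, the same kind of key 45 mm beside the orange one (middle of the row): 0 up, 0.006 down. Must not be pressed.
- power_key (a joint): Travel of the blue power key, the same kind of key at the far end of the row, 90 mm from the orange one: 0 up, 0.006 down. Must not be pressed.
- weight_block: Beech block, fixed, 75 mm (its x) by 230 mm (its y) by 26 mm high, origin under its centre. Four round pockets, 16 mm deep (floors 10 mm above the counter), in a row along its y: 500 g at y = -77 mm, 200 g at -20 mm, 100 g at +33 mm, 50 g at +78 mm; 3 mm wider than the weights.
- weight_200: The 200 g check weight, polished steel, standing knob up in its pocket. Origin at the centre of its underside, z up through the knob. Body 28 mm across and 31 mm high, neck 16 mm across and 6 mm high, then a cylindrical knob 25 mm across and 10 mm high (from 37 to 47 mm above the origin).
- weight_500: The 500 g weight, same shape, 38 mm across and 63 mm high, origin under its centre; to be left in its pocket.
- weight_100: The 100 g weight, same shape, 22 mm across and 38 mm high, origin under its centre; to be left in its pocket.
- weight_50: The 50 g weight, same shape, 18 mm across and 29 mm high, origin under its centre; to be left in its pocket.
- spice_jar: Clip-top glass jar with dark seeds, 96 mm across (112 mm over the wire clip), 162 mm high, origin under its centre; bystander.
- measuring_cup: White plastic measuring cup, 84 mm across, 85 mm high, origin under its centre; bystander.
- marker: Marker pen, grey with a red cap at its +x end, 135 mm long (its x), 17 mm thick, lying on the counter, origin under its middle; bystander.

How it is judged:
By the outcome, as a careful person would: the job done as asked, in the order asked, and still so for the second after the job is handed in, while the arm keeps its last pose, push and grip.
It also fails if it takes over 45 s, if anything falls off the work surface, if the arm or the gripper's body presses on something with over 40 N, if the wrist force passes 120 N, or if a joint passes its speed limit or range.

## Working session

There is one attempt and no reset: what is moved stays moved. The work goes in short steps, each a Python script; the robot and the scene stay as the last script left them, time stands still between calls to the robot, and variables do not carry over. Pictures are saved under pics/ and viewed, at most 10 in all, crops included, and the job is handed in when it is done.

```bash
mkdir -p pics; ls; cat > h.py <<'E'
import numpy as np, cv2
from cell import robot, grip, kin, viewer
def w(name,cam,n=2):
    i=viewer.camera_info(cam);R=np.array(i["R"]);t=np.array(i["t"])
    return [(np.round(R.T@(np.array(d["at"])-t),1).tolist(),round(d["confidence"],2)) for d in viewer.pinpoint(name,cam)[:n]]
def pix(p,cam):
    i=viewer.camera_info(cam);c=np.array(i["camera_matrix"])@(np.array(i["R"])@np.array(p)+np.array(i["t"]));return np.round(c[:2]/c[2],1).tolist()
def save(im,f): cv2.imwrite("pics/"+f,cv2.cvtColor(im,cv2.COLOR_RGB2BGR))
E
python3 - <<'E'
from h import *
for c in ["scene","top"]:
    save(viewer.read_camera(c),c+"0.png")
    for n in ["scale","pan_centre","cal_key_top","tare_key","power_key","weight_block","weight_200","weight_500","weight_100","weight_50","spice_jar","measuring_cup","marker"]:
        if n in("tare_key","power_key"): continue
        r=w(n,c); print(c,n,r,[pix(a,c) for a,_ in r])
o=robot.observe();print(o["t"],o["tcp_rot"],o["contact_force"])
E
```

```text
pics
scene scale [([578.6, 206.9, 0.5], 0.62)] [[334.7, 284.6]]
scene pan_centre [([623.9, 199.6, 83.1], 0.89)] [[322.9, 280.0]]
scene cal_key_top [([459.7, 172.0, 54.4], 0.5)] [[357.1, 235.7]]
scene weight_block [([569.9, -239.7, 0.5], 0.71)] [[220.0, 183.2]]
scene weight_200 [([596.1, -310.4, 8.9], 0.63), ([581.8, -259.1, 9.2], 0.6)] [[197.1, 173.1], [212.2, 179.9]]
scene weight_500 [([596.1, -310.4, 8.9], 0.63), ([581.8, -259.1, 9.2], 0.6)] [[197.1, 173.1], [212.2, 179.9]]
scene weight_100 [([596.1, -310.4, 8.9], 0.63), ([581.8, -259.1, 9.2], 0.6)] [[197.1, 173.1], [212.2, 179.9]]
scene weight_50 [([596.1, -310.4, 8.9], 0.63), ([581.8, -259.1, 9.2], 0.6)] [[197.1, 173.1], [212.2, 179.9]]
scene spice_jar [([563.1, 474.4, 3.2], 0.87)] [[429.7, 356.6]]
scene measuring_cup [([541.8, -484.7, 0.7], 0.98)] [[176.2, 135.3]]
scene marker [([560.7, 474.3, 2.3], 0.58), ([654.2, -1.4, 3.6], 0.53)] [[430.2, 355.9], [254.9, 251.3]]
top scale [([571.6, 209.2, 0.5], 0.97)] [[217.0, 208.7]]
top pan_centre [([623.8, 206.7, 80.4], 0.7)] [[213.5, 187.4]]
top cal_key_top [([455.1, 169.7, 56.2], 0.62)] [[227.5, 244.4]]
top weight_block [([577.6, -237.8, -3.4], 0.65)] [[358.4, 203.3]]
top weight_200 [([552.6, -162.0, 16.7], 0.53), ([567.3, -209.4, 14.1], 0.48)] [[335.7, 210.9], [350.6, 205.9]]
top weight_500 [([552.6, -162.0, 16.7], 0.53), ([567.3, -209.4, 14.1], 0.48)] [[335.7, 210.9], [350.6, 205.9]]
top weight_100 [([552.6, -162.0, 16.7], 0.53), ([567.3, -209.4, 14.1], 0.48)] [[335.7, 210.9], [350.6, 205.9]]
top weight_50 [([552.6, -162.0, 16.7], 0.53), ([567.3, -209.4, 14.1], 0.48)] [[335.7, 210.9], [350.6, 205.9]]
top spice_jar [([557.0, 478.9, 2.7], 0.9), ([622.3, 208.1, 83.0], 0.62)] [[131.2, 215.5], [212.9, 187.7]]
top measuring_cup [([541.7, -480.8, 2.0], 0.93)] [[437.0, 212.3]]
top marker [([657.4, 0.7, -1.4], 0.65)] [[282.3, 180.4]]
1.2 [4.50595599e-01 3.10905437e+00 3.84824153e-05] [-0.20690963 -0.23539846 -0.49565535]
```

View pics/top0.png

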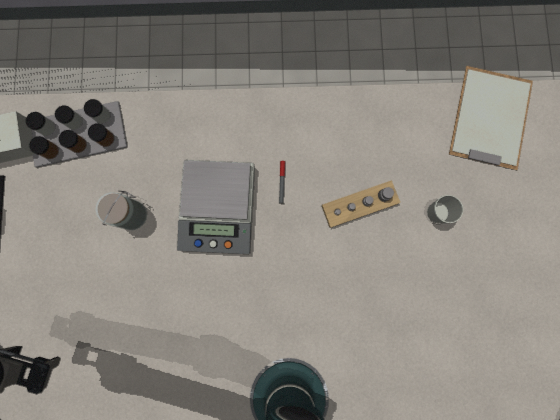

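View pics/scene0.png

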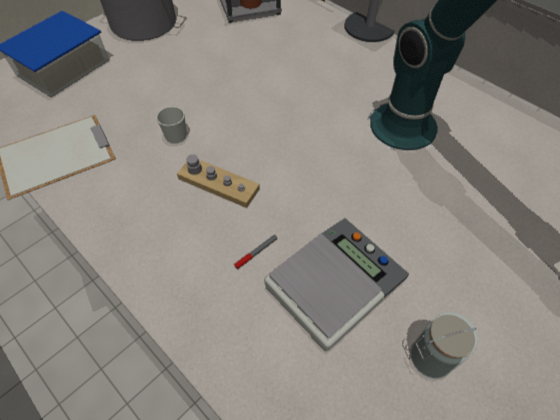

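The top view shows the block with 500 g at (388,194), 200 g at (368,201), 100 g at (351,207) and 50 g at (337,212). The scale is at (217,208), with the orange key at (228,244). In the scene view the 200 g weight is at (211,173). Next I'll move above the block for a wrist view.

```bash
cat >> h.py <<'E'
from scipy.spatial.transform import Rotation as Rn
def down(a): return (Rn.from_euler('z',a)*Rn.from_euler('x',np.pi)).as_rotvec()
E
python3 - <<'E'
from h import *
robot.servo_line([184.5,623.3,330],feed=250)
robot.movep([577,-258,250],down(0.29+np.pi/2))
save(viewer.read_camera("wrist"),"w1.png")
for n in ["weight_block","weight_200"]:
    r=w(n,"wrist",6);print(n,r,[pix(a,"wrist") for a,_ in r])
o=robot.observe();print(o["t"],o["tcp_pos"],o["joints"])
i=viewer.camera_info("wrist");print(-np.array(i["R"]).T@i["t"],i["camera_matrix"])
for p in [[582,-258,57]]: print(pix(p,"wrist"))
E
```

```text
weight_block [([575.8, -238.1, 1.0], 0.75)] [[280.3, 169.0]]
weight_200 [([552.9, -165.5, 14.0], 0.74), ([564.0, -208.9, 10.1], 0.73), ([577.6, -259.1, 11.7], 0.64), ([597.2, -312.6, 12.4], 0.62)] [[279.7, 112.8], [278.4, 147.1], [277.4, 184.4], [279.7, 222.6]]
5.3333 [ 577.2442314  -257.51658527  249.95533997] [-0.24287419  0.50534754  0.86065618  1.65470794 -0.40974561  1.1726095
  1.0090515 ]
[ 555.98670759 -185.07670568  420.12766239] [[290.95834499   0.         278.01681692]
 [  0.         290.95834499 209.08660301]
 [  0.           0.           1.        ]]
[280.9, 191.2]
```

View pics/w1.png

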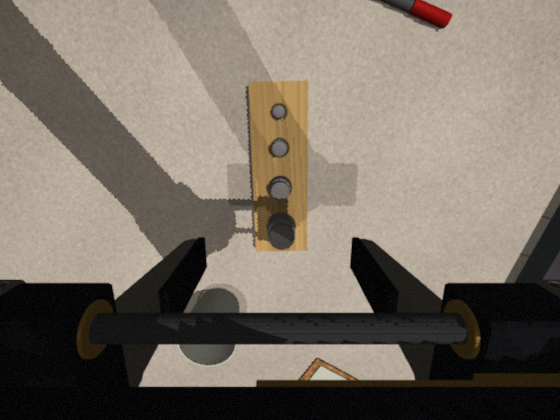

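The wrist view shows the 200 g knob at about (280,187), in front of the larger 500 g knob at (281,225). The row is aligned with the gripper. I'll fit the row from the detections plus the knob ellipse, then grasp the weight by its knob with the fingertips.

```bash
python3 - <<'E'
from h import *
P=np.array([[597.2,-312.6],[577.6,-259.1],[564,-208.9],[552.9,-165.5]]);s=np.array([-77,-20,33,78.])
A=[];b=[]
# p = o + s*(-sin,cos) : rigid fit
d=(s-s.mean())@(P-P.mean(0));yaw=np.arctan2(-d[0],d[1]);u=np.array([-np.sin(yaw),np.cos(yaw)])
o=P.mean(0)-s.mean()*u;print("yaw",yaw,"block",o,"w200",o-20*u)
im=cv2.cvtColor(viewer.read_camera("wrist"),cv2.COLOR_RGB2BGR)
i=viewer.camera_info("wrist");K=np.array(i["camera_matrix"]);R=np.array(i["R"]);t=np.array(i["t"]);C=-R.T@t
for m in viewer.silhouettes("weight_200","wrist"):
    ys,xs=np.nonzero(m["mask"]);print(m["confidence"],len(xs),xs.min(),xs.max(),ys.min(),ys.max())
for n in range(4):
    print(pix([*(o+s[n]*u),10],"wrist"))
print("knob pred",pix([*(o-20*u),57],"wrist"))
r=R.T@np.linalg.inv(K)@[280.5,187,1];print("knob at px(280.5,187):",C+r*(57-C[2])/r[2])
cv2.imwrite("pics/w1c.png",cv2.resize(im[80:260,230:330],None,fx=4,fy=4)[:600*2][200:720])
E
```

```text
yaw 0.2908020692414598 block [ 573.92852249 -239.87804975] w200 [ 579.66293671 -259.03833402]
0.98 429 270 290 175 200
0.74 838 267 295 213 249
0.7 156 272 285 105 119
0.52 214 272 287 139 156
0.28 962 383 451 0 27
[278.9, 222.4]
[278.9, 184.4]
[278.9, 146.6]
[279.0, 112.3]
knob pred [279.1, 191.3]
knob at px(280.5,187): [ 579.864573   -253.07602283   57.        ]
```

View pics/w1c.png

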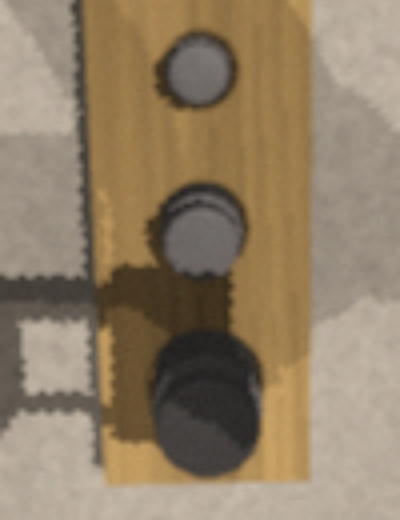

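The crop puts the 200 g knob centre at about pixel (280.6,189.5), which matches the fit to within 2 mm. Grasping now.

```bash
python3 - <<'E'
from h import *
grip(0.7,25)
robot.movep([580,-257,110],down(0.291+np.pi/2))
robot.servo_line([580,-257,44],feed=80)
o=robot.observe();print(o["tcp_pos"],o["contact_force"])
grip(0.0,25)
o=robot.observe();print("grip mm",o["grip_width"]*92,o["grip_force"],o["contact_force"])
robot.servo_line([580,-257,70],feed=50)
robot.servo_line([580,-257,200],feed=150)
robot.hold(.2)
o=robot.observe();print("grip mm",o["grip_width"]*92,o["grip_force"],o["contact_force"],o["t"],o["tcp_pos"])
save(viewer.read_camera("wrist"),"w2.png")
E
```

```text
[ 580.2680443  -257.33245357   44.37264406] [ 0.94061508 -0.04498088  1.65509362]
grip mm 24.233634810463847 25.0002059340477 [-0.45814788 -0.12629417  0.32127456]
grip mm 24.216332091884592 24.999655187129974 [ 0.32802662 -0.110224   -2.20335161] 10.175 [ 579.56197424 -256.8085097   199.04873193]
```

View pics/w2.png

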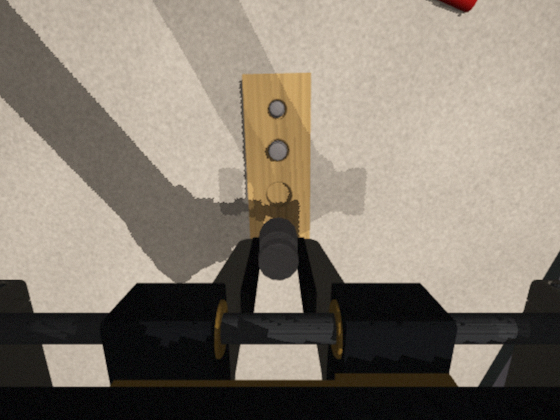

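The 200 g pocket at (278,193) is now empty and the weight hangs at (278,248) in the fingers; the load reads about 2.2 N. Next is a look at the scale from above.

```bash
python3 - <<'E'
from h import *
robot.movep([560,125,290],down(np.pi/2+0.05))
save(viewer.read_camera("wrist"),"w3.png")
for n in ["scale","pan_centre","cal_key_top","tare_key","power_key","weight_200"]:
    try: r=w(n,"wrist",3);print(n,r,[pix(a,"wrist") for a,_ in r])
    except Exception as e: print(n,e)
for n in ["scale","cal_key_top","tare_key","power_key"]:
    for m in viewer.silhouettes(n,"wrist")[:2]:
        ys,xs=np.nonzero(m["mask"]);print(n,m["confidence"],len(xs),xs.mean(),ys.mean(),cv2.minAreaRect(np.c_[xs,ys].astype(np.float32)))
o=robot.observe();print(o["t"],o["tcp_pos"],o["grip_width"]*92)
E
```

```text
scale [([575.1, 206.0, -2.2], 0.71)] [[289.8, 123.9]]
pan_centre [([619.8, 205.7, 77.3], 0.82)] [[327.6, 125.2]]
cal_key_top [([459.0, 167.2, 51.5], 0.49)] [[205.6, 148.8]]
tare_key it knows: cal_key_top, marker, measuring_cup, pan_centre, scale, spice_jar, weight, weight_block
power_key it knows: cal_key_top, marker, measuring_cup, pan_centre, scale, spice_jar, weight, weight_block
weight_200 [([563.0, 121.7, 255.2], 0.87), ([567.3, -206.0, 9.6], 0.51), ([552.8, -163.5, 14.2], 0.36)] [[280.9, 236.2], [272.8, 353.9], [265.8, 336.0]]
scale 0.59 34850 294.41408895265425 114.88436154949785 ((295.5411376953125, 116.57030487060547), (219.11940002441406, 171.62779235839844), 6.546289920806885)
cal_key_top 0.45 169 206.18934911242604 145.94082840236686 ((206.0, 146.0), (14.0, 14.0), 90.0)
tare_key 0.55 235 271.6723404255319 364.9148936170213 ((271.5, 365.0), (20.0, 13.0), 90.0)
tare_key 0.47 159 208.08805031446542 112.0 ((208.0, 112.0), (12.0, 14.0), 90.0)
power_key 0.69 199 210.10552763819095 76.05025125628141 ((210.00003051757812, 76.00000762939453), (15.55634880065918, 14.142135620117188), 45.0)
power_key 0.3 22092 329.7347908745247 119.2329349990947 ((331.7740478515625, 121.67216491699219), (142.5957794189453, 166.64743041992188), 7.696051120758057)
12.1333 [560.05346708 124.74497712 289.93618922] 24.185101928561437
```

View pics/w3.png

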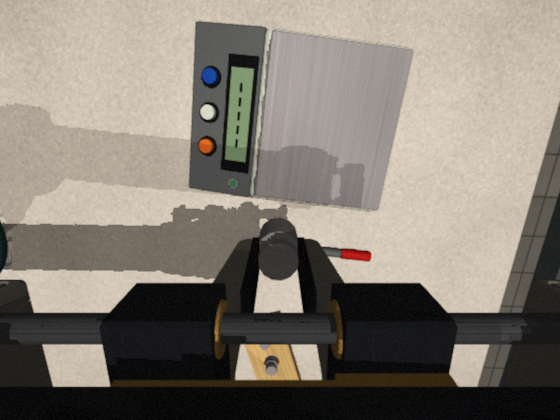

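The picture shows the pan with corners at (275,30), (411,49), (379,210) and (255,194). The keys are orange (206,146), white (208,112) and blue (210,76). I'll fit the scale pose (x, y, yaw) to these points.

```bash
python3 - <<'E'
from h import *
from scipy.optimize import least_squares
i=viewer.camera_info("wrist");K=np.array(i["camera_matrix"]);R=np.array(i["R"]);t=np.array(i["t"])
kx,kz=-115-9*np.sin(.17),37+25*np.tan(.17)+9*np.cos(.17)
for kxx in (kx,-115):
    M=np.array([[kxx,-45,kz],[kxx,0,kz],[kxx,45,kz],[-40,100,78],[130,100,78],[130,-100,78],[-40,-100,78]])
    uv=np.array([[206.2,145.9],[208,112],[210,76],[275,30],[411,49],[379,210],[255,194]])
    def f(p):
        c,s=np.cos(p[2]),np.sin(p[2]);W=M@np.array([[c,s,0],[-s,c,0],[0,0,1]])+[p[0],p[1],0]
        q=(W@R.T+t)@K.T;return (q[:,:2]/q[:,2:]-uv)
    r=least_squares(lambda p:f(p).ravel(),[575,206,0],loss="soft_l1");p=r.x
    print(p,np.round(f(p),1).tolist())
    c,s=np.cos(p[2]),np.sin(p[2]);g=lambda x,y:(p[0]+c*x-s*y,p[1]+s*x+c*y)
    print("pan",g(45,0),"key",g(kxx,-45),kz)
E
```

```text
[ 5.78297685e+02  2.08106346e+02 -7.33180318e-02] [[-0.4, 0.1], [-0.3, -0.1], [-0.2, -0.4], [-2.0, -0.8], [4.8, 0.2], [0.4, 0.6], [0.5, 1.7]]
pan (np.float64(623.1767893997397), np.float64(204.80998972450513)) key (np.float64(458.7917327271166), np.float64(171.7628000694448)) 50.16168345643962
[ 5.77331606e+02  2.08196420e+02 -7.19924525e-02] [[0.1, 0.2], [0.1, 0.0], [0.1, -0.2], [-2.9, -0.9], [3.9, -0.1], [-0.2, 0.4], [-0.1, 1.7]]
pan (np.float64(622.2150412022465), np.float64(204.95955708779374)) key (np.float64(459.3926325997294), np.float64(171.58496709967648)) 50.16168345643962
```

```bash
python3 - <<'E'
from h import *
yaw=-0.073; rot=down(np.pi/2+yaw); x,y=622.5,205.0
robot.movep([x,y,200],rot)
robot.servo_line([x,y,118],feed=80)
robot.hold(.2)
f0=robot.observe()["contact_force"][2];z=118;print("f0",f0)
while z>110:
    z-=0.5;robot.servo_line([x,y,z],feed=20);robot.hold(.04)
    o=robot.observe();f=o["contact_force"][2]-f0
    if f>1.3: break
print(z,f,o["tcp_pos"],o["t"])
grip(0.5,25)
robot.hold(.2)
o=robot.observe();print(o["grip_width"]*92,o["contact_force"])
robot.servo_line([x,y,z+60],feed=100)
robot.servo_line([x-60,y-90,290],feed=250)
save(viewer.read_camera("wrist"),"w4.png")
for n in ["weight_200","pan_centre"]:
    r=w(n,"wrist",2);print(n,r)
print(robot.observe()["t"])
E
```

```text
f0 -1.8173483859720485
111.5 2.1504637355037977 [622.59977365 205.01110335 111.63901131] 17.9
45.611837659842934 [ 0.00810921  0.26728174 -0.05078895]
weight_200 [([565.3, -205.7, 9.6], 0.74), ([623.3, 205.7, 77.8], 0.56)]
pan_centre [([618.7, 205.6, 75.9], 0.72)]
20.3
```

View pics/w4.png

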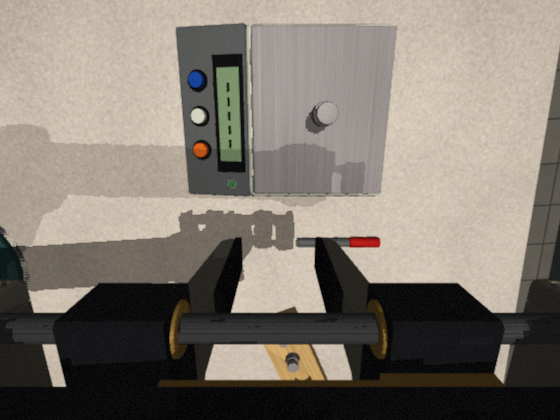

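The weight stands upright mid-pan at (326,113), and the network puts it at (623,206) against the pan centre of (622.5,205). The orange key shows at (201,150). Now I'll shut the gripper and press the key along its axis, watching the force.

```bash
python3 - <<'E'
from h import *
print("key pred px",pix([459,171.6,50.2],"wrist"), w("cal_key_top","wrist",1))
yaw=-0.073
B=Rn.from_euler('z',yaw)*Rn.from_euler('y',-.17);n=B.apply([0,0,1])
rot=(B*Rn.from_euler('z',np.pi/2)*Rn.from_euler('x',np.pi)).as_rotvec()
k=np.array([459,171.6,50.2])
grip(0.0,20)
robot.movep(k+60*n,rot)
robot.servo_line(k+6*n,feed=80)
robot.hold(.2)
f0=robot.observe()["contact_force"];d=6.0;log=[]
while d>-9:
    d-=0.5 if d>-5 else 0.2
    robot.servo_line(k+d*n,feed=25);robot.hold(.04)
    o=robot.observe();f=(o["contact_force"]-f0)@n;dd=(np.array(o["tcp_pos"])-k)@n
    log.append((round(d,1),round(dd,1),round(f,1)))
    if f>11: break
print(log)
robot.hold(.4);o=robot.observe();print((o["contact_force"]-f0)@n,o["tcp_pos"],o["t"],o["grip_width"],f0,o["contact_force"])
save(viewer.read_camera("scene")[190:390,240:480],"s5.png")
E
```

```text
key pred px [200.3, 148.8] [([457.6, 168.5, 48.4], 0.67)]
[(5.5, np.float64(5.6), np.float64(-0.2)), (5.0, np.float64(5.0), np.float64(-0.1)), (4.5, np.float64(4.5), np.float64(-0.8)), (4.0, np.float64(4.0), np.float64(-0.5)), (3.5, np.float64(3.5), np.float64(-1.2)), (3.0, np.float64(3.0), np.float64(-1.2)), (2.5, np.float64(2.5), np.float64(-1.5)), (2.0, np.float64(2.0), np.float64(-0.5)), (1.5, np.float64(1.5), np.float64(-0.4)), (1.0, np.float64(1.0), np.float64(2.3)), (0.5, np.float64(0.5), np.float64(2.4)), (0.0, np.float64(0.0), np.float64(2.4)), (-0.5, np.float64(-0.5), np.float64(2.5)), (-1.0, np.float64(-1.0), np.float64(3.1)), (-1.5, np.float64(-1.5), np.float64(3.6)), (-2.0, np.float64(-2.0), np.float64(3.2)), (-2.5, np.float64(-2.5), np.float64(3.3)), (-3.0, np.float64(-3.0), np.float64(4.7)), (-3.5, np.float64(-3.5), np.float64(4.2)), (-4.0, np.float64(-4.0), np.float64(5.1)), (-4.5, np.float64(-4.4), np.float64(5.3)), (-5.0, np.float64(-4.9), np.float64(6.4)), (-5.2, np.float64(-5.0), np.float64(8.4)), (-5.4, np.float64(-5.0), np.float64(12.4))]
12.103311206583978 [459.91421844 171.56653279  45.25138965] 30.4417 0.004749256834626043 [-0.26316333 -0.33332064  0.39025118] [-3.55510281 -1.04188402 12.11587849]
```

View pics/s5.png

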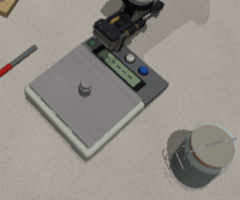

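The weight stands mid-pan at (85,88) in the crop, the gripper is on the orange key, and the white and blue keys are clear. The key hit its hard stop after about 6 mm of travel, and I'm holding it there at 12 N.

```bash
python3 -c "
from h import *
print(robot.job_done())"
```

```text
the job is handed in; nothing more can be done
None
```

The job is handed in: the 200 g weight stands upright in the middle of the pan, released, and the orange calibration key is held at its stop with about 12 N, at about 30 s on the robot's clock.

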